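# Refit the washed tray on the flower scale and check it with the test weight

## Robot

A 7-joint arm with a two-finger parallel gripper is mounted at the origin on the work surface. World frame = base frame: x ahead of the robot, y to its left, z up, the work surface at z = 0. Lengths are in m, angles in rad, forces in N, time in s.
With the tool pointing down it reaches from about 0.425 to 0.95 m from the base axis. Payload 4.7 kg.
Tool frame: the origin (TCP) lies at the very end of the fingers, on their centre line; the grasp point (between the pads) lies 19 mm behind it; z points along the fingers, y is the direction in which the jaws open and shut (so a half turn about z gives the same grasp; the last joint's range is limited). The gripper opens to 87 mm and grips with 3 to 60 N. Pads are 19 mm wide; open, the fingers measure 117 mm over their backs; the gripper's body (75 mm by 190 mm) begins 51 mm behind the grasp point.
Start: joints at [-1.259, 0.469, -0.049, 1.532, 0.024, 1.141, -0.082], TCP at [0.226, 0.636, 0.223] pointing down, gripper open.
Joint ranges: [-2.59, 2.59], [-0.33, 1.99], [-1.39, 1.29], [0.1, 2.45], [-1.04, 4.18], [0.21, 1.99], [-2.66, 2.66]. Speed limits (rad/s): [2.57, 2.57, 3.14, 3.14, 3.14, 3.14, 3.14].

## Interface

Orientations are given as a rotation vector (axis times angle).
In Python, from station import manip, grab_frame, camera_params, silhouettes gives the robot as it stands.
- The arm moves only by the tool drive_tool, never from a script. Its argument "steps" is a list that holds one entry, the list of rows, each a list of 5 numbers: the shift along the tool's x, y, z in units of 400 mm (1.0 is 400 mm), then the turn about the tool's z in units of pi rad (1.0 is pi rad), then the gripper command: -1 is shut, 1 is fully open, values between are in proportion. A call has exactly 5 rows; each row is the pose to reach, as a shift and turn from the pose measured when the call began, along the tool's axes at that moment, turning the shorter way round; what a row does not reach only later rows make up. A row lasts 1/8 s, in which the tool goes at most 62.5 mm and 10.7 degrees, less where a joint would pass 70% of its speed; a pose out of reach is approached as far as the arm can. A call with a number of a shift or a turn outside -1 to 1 is refused whole. A call with a gripper value outside its range is refused whole. The fingers move at their own pace and stop on an object; "grip_force" is the grip in N (left out, the last holds). Time passes only in rows, so rows that repeat a pose let the fingers close, or fill a call up. It gives the time, the measured TCP pose, the force and the opening at its end, in the units of the state.
- manip.observe(): the state, without advancing time (a new reading comes with each control period).
- grab_frame(name): name is "scene" or "top" or "wrist"; returns (picture, depth): 384x512x3 uint8, red, green, blue; 384x512 float32, m along the optical axis (not along the pixel's ray), 0 where there is no reading.
- camera_params(name): a dict with "mtx" (3x3 intrinsics, pixels), "origin" and "rotation" of the camera in the world. Camera axes: x right, y down, z forward; pixel columns grow to the right and rows downward; lengths in m; the calibration is good to about 2 mm. A picture is of the moment at which its call begins: read the wrist's pose just before it. camera_params takes no time and is no camera call; for the wrist camera it gives the pose at the moment of the call.
- manip.hand_in(): hands the job in, once; it reports no verdict.
Trained networks look in the newest picture that a camera, given by its name, has taken for a name from the list of things; names that differ only in an ending like _2 or _b are one class to them, and where a whole thing is asked for, a point or a joint stands for the part that bears it (a point fixed in the world has none). Each returns a list of dicts, best first, with "p" (0 to 1); they miss things now and then, are a little off and sometimes report something else, mostly with a low value. They report only what shows in the picture. A call takes as long as a camera call. They do not tell look-alikes from the thing itself.
- silhouettes(name, camera): "mask" (384x512 bool, what is visible of it) and "position" ([row, column] in pixels, amid what is visible of it).
The state is a dict: "time": time; "joint_pos": joint angles; "qvel": joint speeds; "effort": joint torques, N m; "ee_pos": TCP position; "tcp_rot": TCP orientation; "wrist_force": force on the tool from outside, world axes, zero at the start; "torque": the same for the moment, N m; "finger_gap": opening from 0.0 (shut) to 1.0 (fully open).
Only numpy, scipy, OpenCV 4.12 (cv2) and the standard library are available. Lean on these libraries where they do the work, as an engineer would, in place of code of your own. Each camera call takes 0.05 s, during which the arm holds its last target. There are 200 camera calls.

## Task

The washed weighing tray lies on the drying mat: put it back on the dial scale, low end to the scale's single-ball end, pressing it down until both spring catches snap over it and pull it fully home on the three balls, without ever pushing the dial past its end mark. Then gently stand the large brass test weight upright on the tray and leave it there, and leave the other things on the bench alone.

Things in the scene. Friction and masses are not known exactly. Their poses are not given: they have to be found in the camera images.
- tray: Loose stainless weighing tray, 240 (x) x 180 (y) mm, about 0.55 kg. Origin: centre of its underside, level with the flat feet of the three vee blocks it stands on; z up. Floor top at z = 14 mm. Walls 3 mm thick, to z = 34 mm on three sides; the +x end is the low end, its lip only at z = 20 mm. A bridge handle stands along x over the middle.
- tray_grip (a point): Middle of the tray's black handle bar, at (0, 0, 78) mm in the tray's frame. The bar lies along the tray's x: 184 mm long, 14 mm wide (along y, to be pinched), 16 mm tall, on two 8 x 16 mm posts at x = +-82 mm. 12 to 18 N pressed on the bar near one end snaps that end's catch, if the tray is free to shift sideways 1 to 3 mm into its vees; a tool that holds it off-centre can make it jam.
- tray_vee (a point): Mouth of the vee groove under the tray's low end, at (75, 0, 0) mm in the tray's frame; the other two are at (-60, 58, 0) and (-60, -58, 0) mm. Each groove runs radially, opens downward, flanks at 45 degrees, 18 mm wide at the mouth.
- tray_lug (a point): Outer edge of the steel lug on the tray's low end, at (128, 0, 16) mm in the tray's frame; a like lug is on the other end. Each is 50 mm wide, bevelled at 45 degrees above and below.
- scale: Spring dial scale, white enamel, fixed to the bench, 205 x 205 mm, housing 90 mm high, a dial on both x faces. Origin: centre of its underside. x points from the two-ball end to the single-ball end.
- deck_seat (a point): Point on the scale's moving deck where the tray's origin lies when the tray is fully home, the tray's axes along the point's (low end towards the single ball, +x). 142 mm above the bench with the deck unloaded; sinks with the deck. An unsnapped end rests about 10 mm high; an end pressed within about 4 mm of home (relative to the deck) is pulled down by its roller. The tray can tip so that one end snaps alone; the other then needs a press nearer to it.
- deck_ball (a point): Centre of the single 16 mm ball at the scale's +x end, at (75, 0, -2.3) mm from deck_seat, fixed to the deck; the two other balls are at (-60, 58, -2.3) and (-60, -58, -2.3) mm.
- roller_far (a point): Centre of the blue roller (8 mm thick, 34 mm long) of the catch at the +x end, at (126, 0, 20) mm from deck_seat when free; a like one is at (-126, 0, 20) mm. The catch's steel arm stands behind it, out to 144 mm. Coming straight down, the tray's lugs meet the rollers 12 mm above home and must force them outwards; each snap takes about 9 N down at that lug.
- deck (a joint): How far the deck has sunk, m: 0 unloaded, growing downwards on its spring by 1 mm for every 1.6 N of total load (tray included); the dial's red end mark is at 19 mm (about 30 N of total load), the hard stop at 22 mm.
- catch_far (a joint): Swing of the roller catch at the scale's +x (single-ball) end, rad: 0 free, grows outwards; about 0.07 when it holds the tray home, about 0.15 at the moment the lug passes.
- catch_near (a joint): The same for the catch at the -x (two-ball) end.
- mat: Black ribbed rubber drying mat, 270 x 210 x 5 mm, fixed to the bench, on which the tray lies at the start. Origin: centre of its underside.
- test_weight: Loose brass test weight, 0.5 kg, standing on the bench: a cylinder 42 mm in diameter and 42 mm high with a 22 mm knob on top, 62 mm high in all. Origin: centre of its underside; z up. It can stand on the tray floor on either side of the handle.
- small_weight: Bystander: small grey steel weight of the same shape, 45 mm high, 30 mm in diameter. Origin: centre of its underside.
- square_vase: Bystander: square glass vase, 110 x 110 x 130 mm. Origin: centre of its underside.
- tall_vase: Bystander: tall glass vase, 100 mm in diameter, 260 mm high. Origin: centre of its underside.
- soap_bottle: Bystander: orange soap bottle, 68 mm in diameter, 190 mm high. Origin: centre of its underside.
- ribbon_reel: Bystander: red plastic reel, 84 mm in diameter, 25 mm high. Origin: centre of its underside.
- secateurs: Bystander: secateurs with green handles, about 170 mm long, lying flat. Origin: under the pivot.
There are look-alikes about, which are no part of the job. Of the things like the test_weight, leave any that is purple; of the rest the larger one is meant.

How it is judged:
By the outcome, as a careful person would: the job done as asked, in the order asked, and still so for the second after the job is handed in, with the robot touching nothing.
It also fails if it takes over 70 s, if anything falls off the work surface, if the arm or the gripper's body presses on something with over 40 N, if the wrist force passes 120 N, or if a joint passes its speed limit or range.

## Working session

There is one attempt and no reset: what is moved stays moved. The work goes in short steps, Python scripts to look and compute and a tool call to move; the robot and the scene stay as the last step left them, time stands still between calls to the robot, and variables do not carry over. Pictures are saved under pics/ and viewed, about 8 in all and at most 12, crops included, and the job is handed in when it is done.

Besides the shell and the picture viewer there is one more tool, called after ">>>" in YAML: its name, and indented under it one key for each argument. drive_tool: Moves the arm, as the interface text tells. Its arguments: {"type":"object","properties":{"steps":{"type":"array"},"grip_force":{"type":"number"}},"required":["steps"]}

```bash
ls; mkdir -p pics; cat > h.py <<'E'
import numpy as np, cv2
from station import manip, grab_frame, camera_params, silhouettes
def world(name,depth,cp=None):
    c=cp or camera_params(name); K=np.array(c["mtx"]);R=np.array(c["rotation"]);o=np.array(c["origin"])
    if R.shape!=(3,3): R=cv2.Rodrigues(R)[0]
    v,u=np.mgrid[:384,:512]
    P=np.stack([(u-K[0,2])/K[0,0]*depth,(v-K[1,2])/K[1,1]*depth,depth],-1)
    return P@R.T+o
def save(img,f,s=1.5): cv2.imwrite(f,cv2.resize(img[:,:,::-1],None,fx=s,fy=s))
E
python3 - <<'E'
from h import *
print({k:np.round(v,3) for k,v in manip.observe().items()})
ims=[]
for n in ["scene","top"]:
    c=camera_params(n);print(n,np.round(c["origin"],3),np.round(c["rotation"],3).tolist(),np.round(c["mtx"],1).tolist())
    im,d=grab_frame(n);np.savez(f"{n}.npz",im=im,d=d);save(im,f"pics/{n}0.png")
    W=world(n,d)
    for t in ["tray","scale","test_weight","small_weight","mat","tall_vase","square_vase","soap_bottle"]:
        for r in silhouettes(t,n)[:3]:
            m=r["mask"]&(d>0); 
            print(n,t,round(r["p"],2),np.round(r["position"]),m.sum(),np.round(np.median(W[m],0),3) if m.any() else 0, np.round(np.percentile(W[m],[2,98],axis=0),3).tolist())
E
```

```text
pics
{'time': np.float64(0.0), 'joint_pos': array([-1.259,  0.469, -0.049,  1.534,  0.024,  1.141, -0.082]), 'qvel': array([ 0.   , -0.   ,  0.001, -0.   ,  0.001,  0.001, -0.001]), 'effort': array([-1.0000e-03, -5.0797e+01, -8.1000e-02, -2.3614e+01, -6.1000e-02,
        3.8000e-02,  0.0000e+00]), 'ee_pos': array([0.225, 0.636, 0.221]), 'tcp_rot': array([-5.330e-01, -3.096e+00,  3.000e-03]), 'wrist_force': array([ 0.302, -0.584, -0.709]), 'torque': array([-0.028, -0.015,  0.017]), 'finger_gap': np.float64(1.0)}
scene [ 1.047 -0.75   1.159] [-2.338, -0.684, 0.283] [[468.2, 0.0, 262.7], [0.0, 468.2, 191.7], [0.0, 0.0, 1.0]]
scene tray 0.81 [166. 308.] 3106 [0.554 0.257 0.022] [[0.43, 0.171, 0.015], [0.667, 0.354, 0.092]]
scene scale 0.93 [268. 212.] 6075 [ 0.547 -0.267  0.091] [[0.398, -0.345, 0.013], [0.664, -0.162, 0.163]]
scene test_weight 0.66 [202. 239.] 206 [ 0.458 -0.02   0.041] [[0.435, -0.031, 0.005], [0.472, 0.002, 0.063]]
scene test_weight 0.63 [232. 242.] 227 [ 0.531 -0.085  0.041] [[0.508, -0.096, -0.0], [0.545, -0.064, 0.063]]
scene test_weight 0.46 [197. 259.] 110 [0.486
[... 1469 characters left out ...]
0.245  0.123] [[0.389, -0.314, 0.088], [0.671, -0.177, 0.166]]
top square_vase 0.75 [116. 269.] 1794 [ 0.766 -0.03   0.057] [[0.682, -0.094, -0.0], [0.817, 0.036, 0.133]]
top square_vase 0.7 [181. 173.] 4455 [0.543 0.261 0.02 ] [[0.428, 0.176, 0.012], [0.664, 0.353, 0.092]]
top square_vase 0.57 [195. 343.] 1817 [ 0.49  -0.244  0.123] [[0.393, -0.302, 0.115], [0.671, -0.177, 0.165]]
top soap_bottle 0.65 [158.  94.] 746 [0.586 0.481 0.121] [[0.564, 0.461, -0.0], [0.623, 0.543, 0.193]]
top soap_bottle 0.56 [180. 172.] 4414 [0.543 0.261 0.02 ] [[0.428, 0.176, 0.012], [0.664, 0.352, 0.092]]
top soap_bottle 0.43 [213. 262.] 189 [ 0.447 -0.009  0.042] [[0.43, -0.031, -0.003], [0.471, 0.013, 0.066]]
```

```bash
python3 - <<'E'
from h import *
a=np.load("top.npz")["im"];b=np.load("scene.npz")["im"]
save(a[80:300,60:480],"pics/topc.png",1.9)
save(b[100:370,110:400],"pics/scenec.png",2.2)
E
```

```text
(no output)
```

View pics/topc.png

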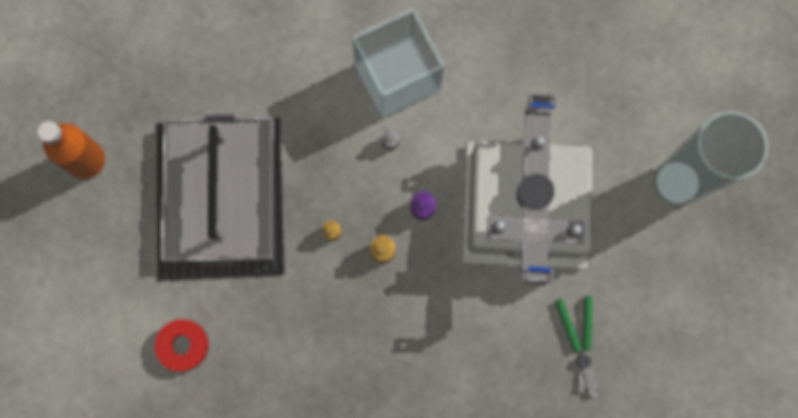

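View pics/scenec.png

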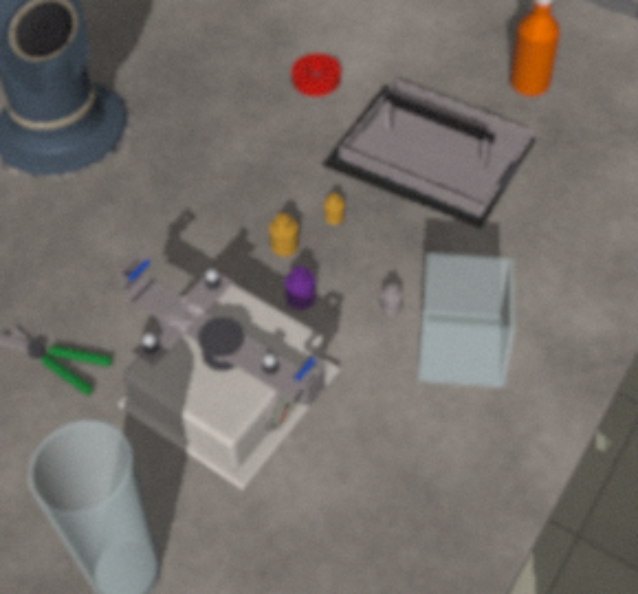

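The top view (up = +x, left = +y) shows the tray on the mat at about (215,190). The scale is at about (535,190) with its single ball at the +x side (538,142). The large brass weight is at (383,248), with the small brass one at (332,230) and the purple one at (423,205). Next I measure the poses from depth.

```bash
python3 - <<'E'
from h import *
for n in ["top","scene"]:
    z=np.load(n+".npz");W=world(n,z["d"]).reshape(-1,3);C=z["im"].reshape(-1,3).astype(int);W=W[z["d"].ravel()>0];C=C[z["d"].ravel()>0]
    def box(a,b):return np.all((W>a)&(W<b),axis=1)
    m=box([.4,.15,.07],[.7,.38,.11]);P=W[m]
    c=np.median(P,0);u,s,vt=np.linalg.svd(P[:,:2]-P[:,:2].mean(0));d=vt[0]*np.sign(vt[0][0])
    t=(P[:,:2]-P[:,:2].mean(0))@d
    print(n,"bar",m.sum(),P.mean(0).round(4),"yaw",np.degrees(np.arctan2(d[1],d[0])).round(2),"ext",np.percentile(t,[1,99]).round(3),"mid",(P[:,:2].mean(0)+d*np.mean(np.percentile(t,[1,99]))).round(4))
    c=P[:,:2].mean(0);e=np.array([-d[1],d[0]])
    q=(W[:,:2]-c)@d; r=(W[:,:2]-c)@e
    for lo in list(range(-140,-100,4))+list(range(100,140,4)):
        k=(q>lo/1e3)&(q<(lo+4)/1e3)&(abs(r)>.03)&(abs(r)<.08)
        print(lo,k.sum(),np.percentile(W[k,2],[10,50,90]).round(3) if k.sum() else "",end=" | ")
    print()
    # blue rollers
    b=(C[:,2]>C[:,0]+50)&(C[:,2]>C[:,1]+30)&(W[:,2]>.1)&box([.3,-.4,.1],[.8,-.1,.2])
    for s in (W[:,0]<.53,W[:,0]>.53):
        k=b&s;print("roller",k.sum(),W[k].mean(0).round(4),W[k].min(0).round(3),W[k].max(0).round(3))
    # deck: balls
    k=box([.35,-.4,.12],[.75,-.1,.2]);print("deck pts",k.sum(),np.percentile(W[k],[1,50,99],axis=0).round(3).tolist())
    for nm,a,bb in [("big",[.41,-.05,.035],[.49,.03,.08]),("small",[.45,.04,.025],[.51,.1,.07])]:
        k=box(a,bb);P=W[k];print(nm,k.sum(),P.mean(0).round(4),P[:,2].max().round(3),P[P[:,2]>P[:,2].max()-.01].mean(0).round(4),C[k].mean(0))
E
```

```text
top bar 303 [0.5452 0.2634 0.0891] yaw 1.79 ext [-0.088  0.09 ] mid [0.5463 0.2635]
-140 41 [-0.001  0.004  0.01 ] | -136 39 [0.    0.006 0.009] | -132 40 [0.    0.004 0.008] | -128 40 [0.002 0.006 0.009] | -124 42 [0.001 0.004 0.01 ] | -120 82 [0.003 0.023 0.04 ] | -116 18 [0.02  0.035 0.039] | -112 36 [0.014 0.02  0.023] | -108 38 [0.015 0.02  0.023] | -104 43 [0.013 0.017 0.023] | 100 36 [0.013 0.018 0.024] | 104 39 [0.015 0.019 0.024] | 108 32 [0.014 0.019 0.023] | 112 40 [0.015 0.019 0.022] | 116 55 [0.015 0.021 0.03 ] | 120 21 [0.017 0.022 0.025] | 124 0  | 128 20 [-0.003  0.001  0.005] | 132 37 [-0.004 -0.001  0.004] | 136 40 [-0.006 -0.001  0.003] | 
roller 29 [ 0.4052 -0.2396  0.165 ] [ 0.402 -0.257  0.158] [ 0.409 -0.225  0.17 ]
roller 22 [ 0.6588 -0.2494  0.1613] [ 0.654 -0.264  0.123] [ 0.673 -0.234  0.17 ]
deck pts 1486 [[0.387, -0.314, 0.12], [0.496, -0.245, 0.124], [0.673, -0.171, 0.169]]
big 140 [ 0.4493 -0.0083  0.0479] 0.069 [ 0.4498 -0.0084  0.0624] [152.45       121.50714286  64.06428571]
small 78 [0.4801 0.0754 0.0353] 0.05 [0.4804 0.0752 0.0452] [149.61538462 11
[... 450 characters left out ...]
8 [0.017 0.018 0.022] | 112 23 [0.001 0.02  0.026] | 116 59 [0.001 0.016 0.027] | 120 29 [-0.001  0.001  0.007] | 124 27 [-0.002  0.001  0.005] | 128 27 [-0.003  0.002  0.004] | 132 25 [-0.002  0.002  0.004] | 136 29 [-0.002  0.001  0.004] | 
roller 34 [ 0.4049 -0.2421  0.1622] [ 0.389 -0.259  0.131] [ 0.412 -0.224  0.171]
roller 31 [ 0.6584 -0.2499  0.166 ] [ 0.655 -0.265  0.161] [ 0.661 -0.234  0.171]
deck pts 1941 [[0.389, -0.315, 0.12], [0.495, -0.249, 0.124], [0.676, -0.175, 0.169]]
big 132 [ 0.4548 -0.015   0.0482] 0.065 [ 0.452  -0.0113  0.0607] [161.77272727 121.97727273  49.4469697 ]
small 71 [0.4842 0.0711 0.0349] 0.05 [0.482  0.0739 0.0451] [160.92957746 122.64788732  51.63380282]
```

```bash
cat >> h.py <<'E'
def go(p,yaw=None,st=None):
    s=st or manip.observe();R=cv2.Rodrigues(np.array(s["tcp_rot"],float))[0]
    d=R.T@(np.array(p)-s["ee_pos"])/.4; y=np.arctan2(-R[0,1],R[1,1])
    t=0 if yaw is None else -(np.radians(yaw)-y)/np.pi
    print("t",round(float(s["time"]),2),"p",np.round(s["ee_pos"],4),"yaw",np.degrees(y).round(2),"zax",R[:,2].round(4),"F",np.round(s["wrist_force"],1),"gap",round(float(s["finger_gap"]),3),"SHIFT",d.round(4),"TURN",round(float(t),4))
E
python3 - <<'E'
from h import *
go([.547,.262,.26],2)
E
```

```text
t 0.9 p [0.2256 0.6362 0.2226] yaw -19.52 zax [-0.e+00  1.e-04 -1.e+00] F [ 0.5 -0.2 -0.2] gap 1.003 SHIFT [-1.0701 -0.6132 -0.0937] TURN -0.1196
```

>>> drive_tool:
  steps:
    - [[-0.12,-0.07,-0.09,-0.05,1],[-0.24,-0.14,-0.09,-0.1,1],[-0.37,-0.21,-0.09,-0.12,1],[-0.5,-0.285,-0.09,-0.12,1],[-0.62,-0.355,-0.09,-0.12,1]]

```text
time: 1.52
ee_pos: [0.4133, 0.4176, 0.2589]
tcp_rot: [-0.056, 3.14, 0.001]
wrist_force: [1.2, 0.7, 0.5]
finger_gap: 1.0
```

```bash
python3 - <<'E'
from h import *
go([.547,.262,.26],2)
E
```

```text
t 1.52 p [0.4133 0.4176 0.2589] yaw 2.03 zax [ 7.e-04  4.e-04 -1.e+00] F [1.2 0.7 0.5] gap 1.0 SHIFT [-0.3202 -0.4005 -0.0028] TURN 0.0002
```

>>> drive_tool:
  steps:
    - [[-0.1,-0.12,0,0,1],[-0.19,-0.24,0,0,1],[-0.28,-0.35,0,0,1],[-0.32,-0.4,0,0,1],[-0.32,-0.4,0,0,1]]

```text
time: 2.15
ee_pos: [0.5484, 0.2598, 0.2589]
tcp_rot: [-0.048, 3.14, -0.0]
wrist_force: [-0.7, 0.3, 0.7]
finger_gap: 0.999
```

```bash
python3 - <<'E'
from h import *
go([.547,.262,.068],2)
c=camera_params("wrist");im,d=grab_frame("wrist");save(im,"pics/w1.png",1.2);np.savez("w1.npz",im=im,d=d)
print(np.round(c["origin"],3),np.round(c["mtx"],0).tolist())
W=world("wrist",d,c).reshape(-1,3)
m=np.all((W>[.42,.22,.075])&(W<[.68,.31,.1]),axis=1);P=W[m]
print(m.sum(),P.mean(0).round(4),np.percentile(P,[1,99],axis=0).round(4).tolist())
vt=np.linalg.svd(P[:,:2]-P[:,:2].mean(0),full_matrices=False)[2][0];print(np.degrees(np.arctan2(vt[1],vt[0])))
for x in np.arange(.45,.66,.02):
    k=abs(P[:,0]-x)<.01
    if k.sum()>3: print(x.round(3),k.sum(),P[k].mean(0).round(4),P[k,1].min().round(4),P[k,1].max().round(4))
E
```

```text
t 2.15 p [0.5484 0.2598 0.2589] yaw 1.74 zax [ 1.2e-03 -3.0e-04 -1.0e+00] F [-0.7  0.3  0.7] gap 0.999 SHIFT [0.0038 0.0058 0.4772] TURN -0.0015
[0.466 0.257 0.421] [[302.0, 0.0, 253.0], [0.0, 302.0, 194.0], [0.0, 0.0, 1.0]]
1971 [0.5398 0.2624 0.0905] [[0.4584, 0.2539, 0.0834], [0.6354, 0.2713, 0.0927]]
1.8789819257425284
0.45 37 [0.4583 0.2594 0.0897] 0.2535 0.265
0.47 274 [0.4696 0.2602 0.0901] 0.2526 0.2677
0.49 247 [0.4899 0.2609 0.0905] 0.2542 0.2677
0.51 241 [0.5099 0.2616 0.0905] 0.2547 0.2685
0.53 232 [0.5301 0.2621 0.0906] 0.2552 0.2692
0.55 219 [0.5499 0.2629 0.0905] 0.2558 0.27
0.57 201 [0.5697 0.263  0.0908] 0.2564 0.2701
0.59 186 [0.5897 0.2639 0.0908] 0.2569 0.2704
0.61 170 [0.61   0.2649 0.091 ] 0.2587 0.2712
0.63 164 [0.629  0.2655 0.09  ] 0.2581 0.2731
```

View pics/w1.png

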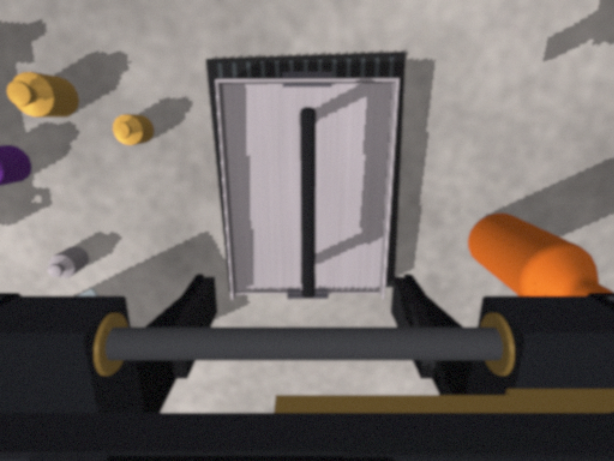

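Wrist view: the handle bar runs along x with its middle at about (0.547, 0.2627), yaw 1.9°. The low end with its lug is at image bottom (308,293), which is +x. I descend and grip.

>>> drive_tool:
  steps:
    - [[0.003,0.007,0.13,-0.001,1],[0.003,0.007,0.26,-0.001,1],[0.003,0.007,0.38,-0.001,1],[0.003,0.007,0.484,-0.001,1],[0.003,0.007,0.484,-0.001,1]]

```text
time: 2.82
ee_pos: [0.5418, 0.2661, 0.0623]
tcp_rot: [0.064, -3.134, 0.002]
wrist_force: [-0.2, -0.4, 0.7]
finger_gap: 1.001
```

```bash
python3 - <<'E'
from h import *
go([.547,.2627,.064],1.9)
E
```

```text
t 2.83 p [0.5418 0.2661 0.0623] yaw 2.33 zax [-0.0069 -0.0015 -1.    ] F [-0.2 -0.4  0.7] gap 1.001 SHIFT [-0.0126 -0.0091 -0.0043] TURN 0.0024
```

>>> drive_tool:
  steps:
    - [[-0.012,-0.009,-0.004,0.0024,1],[-0.012,-0.009,-0.004,0.0024,-1],[-0.012,-0.009,-0.004,0.0024,-1],[-0.012,-0.009,-0.004,0.0024,-1],[-0.012,-0.009,-0.004,0.0024,-1]]
  grip_force: 50

```text
time: 3.45
ee_pos: [0.5469, 0.2628, 0.0642]
tcp_rot: [0.052, -3.135, 0.002]
wrist_force: [0.6, -0.5, 0.1]
finger_gap: 0.634
```

```bash
python3 - <<'E'
from h import *
go([.547,.2627,.064],1.9)
E
```

```text
t 3.45 p [0.5469 0.2628 0.0642] yaw 1.89 zax [-0.0065 -0.0013 -1.    ] F [ 0.6 -0.5  0.1] gap 0.634 SHIFT [-0.0003 -0.0002  0.0005] TURN -0.0
```

>>> drive_tool:
  steps:
    - [[0,0,0,0,-1],[0,0,0,0,-1],[0,0,0,0,-1],[0,0,0,0,-1],[0,0,0,0,-1]]

```text
time: 4.08
ee_pos: [0.5468, 0.2631, 0.0642]
tcp_rot: [0.052, -3.135, 0.001]
wrist_force: [0.5, 0.8, -1.8]
finger_gap: 0.156
```

>>> drive_tool:
  steps:
    - [[0,0,0,0,-1],[0,0,0,0,-1],[0,0,-0.02,0,-1],[0,0,-0.05,0,-1],[0,0,-0.1,0,-1]]

```text
time: 4.7
ee_pos: [0.5462, 0.2625, 0.1041]
tcp_rot: [0.052, -3.133, 0.003]
wrist_force: [0.4, 1.1, -6.0]
finger_gap: 0.154
```

```bash
python3 - <<'E'
from h import *
go([.54,.1,.30],0)
E
```

```text
t 4.7 p [0.5462 0.2625 0.1041] yaw 1.9 zax [-0.0086 -0.0022 -1.    ] F [ 0.4  1.1 -6. ] gap 0.154 SHIFT [ 0.0333 -0.4066 -0.4888] TURN 0.0106
```

>>> drive_tool:
  steps:
    - [[0.0,0,-0.12,0.003,-1],[0.01,-0.02,-0.25,0.006,-1],[0.02,-0.1,-0.37,0.01,-1],[0.03,-0.2,-0.49,0.01,-1],[0.033,-0.34,-0.49,0.0105,-1]]

```text
time: 5.32
ee_pos: [0.5411, 0.1274, 0.3057]
tcp_rot: [-0.005, 3.14, 0.003]
wrist_force: [1.8, -0.0, -5.8]
finger_gap: 0.155
```

```bash
python3 - <<'E'
from h import *
from scipy.optimize import least_squares
L=np.array([[75,0],[-60,58],[-60,-58]])/1e3
for n in ["top","scene"]:
    z=np.load(n+".npz");W=world(n,z["d"]).reshape(-1,3);W=W[z["d"].ravel()>0]
    def pts(x,y,yaw):
        c,s=np.cos(yaw),np.sin(yaw);return np.array([x,y])+L@np.array([[c,s],[-s,c]])
    def sel(q):
        B=pts(*q[:3]);return [W[(np.hypot(*(W[:,:2]-b).T)<.011)&(W[:,2]>.1345)&(W[:,2]<.153)] for b in B]
    q=np.array([.532,-.245,-.035,.1397])
    for i in range(5):
        S=sel(q);
        f=lambda q:np.concatenate([np.linalg.norm(s-np.r_[b,q[3]],axis=1)-.008 for s,b in zip(S,pts(*q[:3]))])
        r=least_squares(f,q,loss="soft_l1",f_scale=.002);q=r.x
    print(n,[len(s) for s in S],q.round(4),np.degrees(q[2]).round(2),np.sqrt(np.mean(r.fun**2)).round(4))
    for s,b in zip(S,pts(*q[:3])):
        g=least_squares(lambda p:np.linalg.norm(s-np.r_[p,q[3]],axis=1)-.008,b,loss="soft_l1",f_scale=.002).x;print(g.round(4),b.round(4))
go([.532,-.15,.30],-2)
E
```

```text
top [24, 24, 25] [ 0.5303 -0.2443 -0.0322  0.1404] -1.84 0.0021
[ 0.6056 -0.2465] [ 0.6053 -0.2467]
[ 0.4723 -0.185 ] [ 0.4722 -0.1844]
[ 0.468  -0.3001] [ 0.4685 -0.3003]
scene [30, 27, 33] [ 0.5312 -0.2465 -0.0323  0.1411] -1.85 0.0016
[ 0.6061 -0.2486] [ 0.6061 -0.2489]
[ 0.4736 -0.1875] [ 0.4731 -0.1866]
[ 0.469  -0.3022] [ 0.4693 -0.3025]
t 5.33 p [0.5411 0.1274 0.3057] yaw 0.2 zax [ 0.0014  0.0019 -1.    ] F [ 1.8 -0.  -5.8] gap 0.155 SHIFT [ 0.0253 -0.6936  0.013 ] TURN 0.0122
```

>>> drive_tool:
  steps:
    - [[0.006,-0.15,0.01,0.006,-1],[0.01,-0.3,0.013,0.011,-1],[0.015,-0.45,0.013,0.0114,-1],[0.02,-0.6,0.013,0.0114,-1],[0.025,-0.74,0.013,0.0114,-1]]

```text
time: 5.95
ee_pos: [0.5311, -0.1706, 0.3004]
tcp_rot: [0.052, 3.139, 0.004]
wrist_force: [1.9, -0.3, -5.7]
finger_gap: 0.154
```

```bash
python3 - <<'E'
from h import *
go([.531,-.2448,.26],-1.85)
E
```

```text
t 5.95 p [ 0.5311 -0.1706  0.3004] yaw -1.89 zax [ 0.0018  0.0022 -1.    ] F [ 1.9 -0.3 -5.7] gap 0.154 SHIFT [-0.0057 -0.1856  0.1006] TURN -0.0002
```

>>> drive_tool:
  steps:
    - [[-0.003,-0.06,0.02,0,-1],[-0.005,-0.13,0.06,0,-1],[-0.0057,-0.1856,0.1,0,-1],[-0.0057,-0.1856,0.115,0,-1],[-0.0057,-0.1856,0.12,0,-1]]

```text
time: 6.58
ee_pos: [0.5308, -0.2436, 0.252]
tcp_rot: [0.051, 3.14, 0.006]
wrist_force: [-0.2, 0.3, -5.1]
finger_gap: 0.152
```

```bash
python3 - <<'E'
from h import *
go([.531,-.2448,.222],-1.85)
for n in ["top","scene"]:
    im,d=grab_frame(n);np.savez(n+"1.npz",im=im,d=d)
    W=world(n,d).reshape(-1,3);z=manip.observe()["ee_pos"][2]
    m=np.all((W>[.4,-.3,z+.005])&(W<[.66,-.19,z+.035]),axis=1)
    # exclude fingers: keep bar portions away from grip
    m&=abs(W[:,0]-.531)>.03
    P=W[m];A=np.c_[np.ones(len(P)),P[:,0]-.531]
    for i in range(4):
        c=np.linalg.lstsq(A,P[:,1],rcond=None)[0];r=P[:,1]-A@c;k=abs(r)<.012;P=P[k];A=A[k]
    top=P[P[:,2]>np.percentile(P[:,2],50)]
    cz=np.polyfit(top[:,0]-.531,top[:,2],1)
    print(n,len(P),"y at .531",c[0].round(4),"yaw",np.degrees(c[1]).round(2),"x ext",np.percentile(P[:,0],[.5,99.5]).round(4),"z",cz.round(4))
save(np.load("scene1.npz")["im"][150:384,60:372],"pics/s1.png",2.4)
E
```

```text
t 6.58 p [ 0.5308 -0.2436  0.252 ] yaw -1.86 zax [ 0.0011  0.0037 -1.    ] F [-0.2  0.3 -5.1] gap 0.152 SHIFT [-0.0004 -0.0032  0.0751] TURN -0.0
top 24 y at .531 -0.239 yaw 0.17 x ext [0.5932 0.6185] z [0.2477 0.2592]
scene 197 y at .531 -0.2469 yaw -1.41 x ext [0.4432 0.6238] z [0.0037 0.2802]
```

View pics/s1.png

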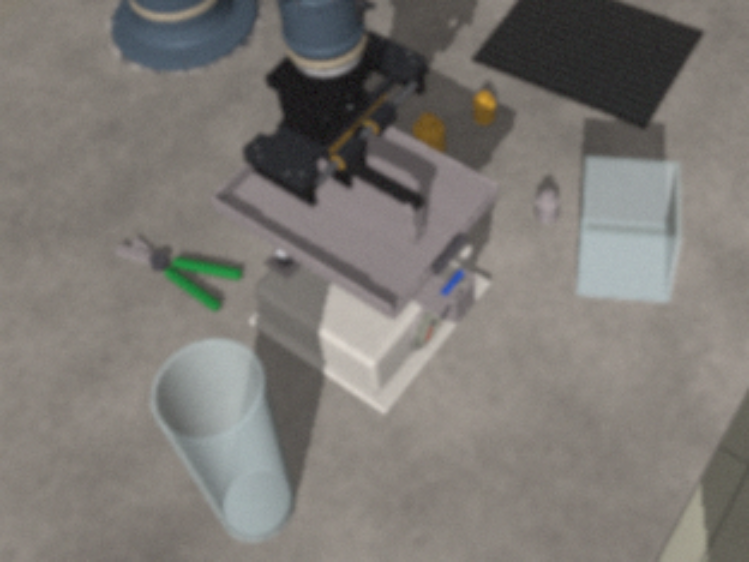

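```bash
python3 - <<'E'
from h import *
def ana(n,f,x0,y0,yaw,zb,skip):
    z=np.load(f);W=world(n,z["d"]).reshape(-1,3);W=W[z["d"].ravel()>0]
    d=np.array([np.cos(yaw),np.sin(yaw)]);e=np.array([-d[1],d[0]])
    q=(W[:,:2]-[x0,y0])@d;r=(W[:,:2]-[x0,y0])@e;h=W[:,2]-zb
    lo=[];hi=[];L=[];Rr=[]
    for a in list(np.arange(-.082,-.02,.004))+list(np.arange(.02,.08,.004)):
        k=(r>a)&(r<a+.004)
        kk=k&(abs(h-.031)<.007)&(abs(q+.12)<.02)
        if kk.sum()>1: lo.append(q[kk].min())
        kk=k&(h>.008)&(h<.026)&(abs(q-.115)<.02)
        if kk.sum()>1: hi.append(q[kk].max())
    for a in np.arange(-.11,.11,.004):
        k=(q>a)&(q<a+.004)&(h>.026)&(h<.038)
        kk=k&(abs(r-.088)<.015)
        if kk.sum(): L.append(r[kk].max())
        kk=k&(abs(r+.088)<.015)
        if kk.sum(): Rr.append(r[kk].min())
    m=(h>.081)&(h<.095)&(abs(r)<.015)&(abs(q)<.093)&(abs(q)>skip)
    s=lambda a:(len(a),np.median(a).round(4)) if len(a) else None
    A=np.polyfit(q[m],r[m],1) if m.sum()>5 else (0,0)
    print(f,"lo",s(lo),"hi",s(hi),"+y",s(L),"-y",s(Rr),"bar",m.sum(),"r0",np.round(A[1],4),"dyaw",np.degrees(A[0]).round(2))
ana("scene","scene1.npz",.5308,-.2436,-.0323,.193,.03)
ana("top","top1.npz",.5308,-.2436,-.0323,.193,.03)
ana("scene","scene.npz",.5469,.2628,.0332,.005,0)
ana("top","top.npz",.5469,.2628,.0332,.005,0)
ana("wrist","w1.npz",.5469,.2628,.0332,.005,0) if 0 else None
E
```

```text
scene1.npz lo (12, np.float64(-0.1175)) hi (31, np.float64(0.1217)) +y (34, np.float64(0.0894)) -y (55, np.float64(-0.09)) bar 147 r0 -0.0028 dyaw 0.82
top1.npz lo (7, np.float64(-0.1189)) hi (15, np.float64(0.1202)) +y (53, np.float64(0.091)) -y (22, np.float64(-0.0865)) bar 13 r0 0.0047 dyaw 1.53
scene.npz lo (17, np.float64(-0.1179)) hi (30, np.float64(0.1205)) +y (53, np.float64(0.0898)) -y (55, np.float64(-0.0903)) bar 199 r0 -0.0024 dyaw 0.3
top.npz lo (18, np.float64(-0.1197)) hi (31, np.float64(0.1191)) +y (50, np.float64(0.0901)) -y (52, np.float64(-0.088)) bar 242 r0 0.001 dyaw 0.23
```

```bash
python3 - <<'E'
from h import *
go([.5293,-.246,.216],-1.85)
E
```

```text
t 6.67 p [ 0.5314 -0.2434  0.2525] yaw -1.79 zax [ 0.002   0.0031 -1.    ] F [-0.5  0.5 -6.2] gap 0.158 SHIFT [ 0.0052 -0.007   0.0912] TURN 0.0004
```

>>> drive_tool:
  steps:
    - [[0.0045,-0.0065,0.02,0,-1],[0.0045,-0.0065,0.04,0,-1],[0.0045,-0.0065,0.06,0,-1],[0.0045,-0.0065,0.08,0,-1],[0.0045,-0.0065,0.085,0,-1]]

```text
time: 7.3
ee_pos: [0.5292, -0.2456, 0.2176]
tcp_rot: [0.049, 3.141, 0.006]
wrist_force: [0.5, 0.1, -5.7]
finger_gap: 0.154
```

```bash
python3 - <<'E'
from h import *
go([.5293,-.246,.209],-1.85)
E
```

```text
t 7.3 p [ 0.5292 -0.2456  0.2176] yaw -1.78 zax [ 5.0e-04  3.6e-03 -1.0e+00] F [ 0.5  0.1 -5.7] gap 0.154 SHIFT [-0.0004 -0.0011  0.0214] TURN 0.0004
```

>>> drive_tool:
  steps:
    - [[0,-0.001,0.006,0,-1],[0,-0.001,0.012,0,-1],[0,-0.001,0.018,0,-1],[0,-0.001,0.021,0,-1],[0,-0.001,0.021,0,-1]]

```text
time: 7.92
ee_pos: [0.5301, -0.2462, 0.21]
tcp_rot: [0.049, 3.138, 0.005]
wrist_force: [2.5, 0.7, 0.5]
finger_gap: 0.155
```

```bash
python3 - <<'E'
from h import *
go([.5293,-.246,.209],-1.85)
E
```

```text
t 7.92 p [ 0.5301 -0.2462  0.21  ] yaw -1.77 zax [ 0.0028  0.0029 -1.    ] F [2.5 0.7 0.5] gap 0.155 SHIFT [0.0019 0.0003 0.0025] TURN 0.0004
```

>>> drive_tool:
  steps:
    - [[-0.0015,0,0,0,-1],[-0.0015,0,0,0,-0.4],[-0.0015,0,0,0,-0.4],[-0.0015,0,0,0,-0.4],[-0.0015,0,0,0,-0.4]]

```text
time: 8.55
ee_pos: [0.5306, -0.2462, 0.2101]
tcp_rot: [0.049, 3.138, 0.005]
wrist_force: [-0.0, -0.9, 0.1]
finger_gap: 0.301
```

>>> drive_tool:
  steps:
    - [[0,0,-0.03,0,-0.4],[0,0,-0.07,0,-0.4],[0,0,-0.11,0,-1],[0,0,-0.16,0,-1],[0,0,-0.2,0,-1]]

```text
time: 9.18
ee_pos: [0.5307, -0.2467, 0.292]
tcp_rot: [0.049, 3.137, 0.004]
wrist_force: [1.2, 0.1, -0.4]
finger_gap: 0.058
```

```bash
python3 - <<'E'
from h import *
c=camera_params("wrist");im,d=grab_frame("wrist");save(im,"pics/w2.png",1.3);np.savez("w2.npz",im=im,d=d)
W=world("wrist",d,c).reshape(-1,3)
m=np.all((W>[.42,-.28,.205])&(W<[.68,-.21,.245]),axis=1);P=W[m]
print(m.sum(),P.mean(0).round(4),np.percentile(P,[1,50,99],axis=0).round(4).tolist())
print(np.polyfit(P[:,0]-.531,P[:,1],1).round(4),np.polyfit(P[:,0]-.531,P[:,2],1).round(4))
go([.590,-.246,.245],-1.85)
E
```

```text
3186 [ 0.5015 -0.2458  0.2362] [[0.4411, -0.2531, 0.2308], [0.4964, -0.2461, 0.2365], [0.6179, -0.2378, 0.2382]]
[-0.0328 -0.2468] [0.007  0.2364]
t 9.22 p [ 0.5317 -0.2472  0.294 ] yaw -1.78 zax [ 0.008   0.0012 -1.    ] F [ 0.8 -1.7  1.8] gap 0.039 SHIFT [-0.1447  0.0073  0.1238] TURN 0.0004
```

View pics/w2.png

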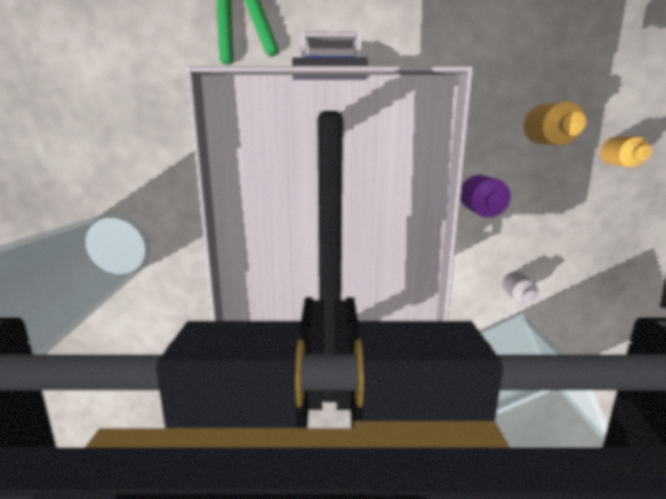

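```bash
python3 - <<'E'
from h import *
go([.600,-.2485,.241],-1.85)
E
```

```text
t 9.22 p [ 0.5317 -0.2472  0.294 ] yaw -1.78 zax [ 0.008   0.0012 -1.    ] F [ 0.8 -1.7  1.8] gap 0.039 SHIFT [-0.1698  0.0018  0.134 ] TURN 0.0004
```

>>> drive_tool:
  steps:
    - [[-0.08,0.001,0.02,0,-1],[-0.17,0.002,0.05,0,-1],[-0.17,0.002,0.1,0,-1],[-0.17,0.002,0.13,0,-1],[-0.17,0.002,0.13,0,-1]]

```text
time: 9.85
ee_pos: [0.5992, -0.2484, 0.2418]
tcp_rot: [0.049, 3.135, 0.003]
wrist_force: [0.2, -0.2, 0.6]
finger_gap: 0.008
```

```bash
python3 - <<'E'
from h import *
go([.600,-.2485,.230],-1.85)
E
```

```text
t 9.85 p [ 0.5992 -0.2484  0.2418] yaw -1.81 zax [ 0.0059  0.0019 -1.    ] F [ 0.2 -0.2  0.6] gap 0.008 SHIFT [-0.0018 -0.0004  0.0294] TURN 0.0002
```

>>> drive_tool:
  steps:
    - [[0,0,0.01,0,-1],[0,0,0.018,0,-1],[0,0,0.025,0,-1],[0,0,0.03,0,-1],[0,0,0.03,0,-1]]

```text
time: 10.48
ee_pos: [0.5995, -0.2488, 0.2309]
tcp_rot: [0.05, 3.134, 0.002]
wrist_force: [-0.9, 0.9, 5.4]
finger_gap: 0.008
```

>>> drive_tool:
  steps:
    - [[0,0,0.004,0,-1],[0,0,0.008,0,-1],[0,0,0.012,0,-1],[0,0,0.012,0,-1],[0,0,0.012,0,-1]]

```text
time: 11.1
ee_pos: [0.5995, -0.2487, 0.2257]
tcp_rot: [0.05, 3.134, 0.002]
wrist_force: [0.2, 0.1, 0.8]
finger_gap: -0.0
```

```bash
cat >> h.py <<'E'
def barz():
    c=camera_params("wrist");im,d=grab_frame("wrist")
    W=world("wrist",d,c).reshape(-1,3)
    W=W[np.all((W>[.42,-.28,.19])&(W<[.62,-.21,.245]),axis=1)]
    o=[]
    for x in np.arange(.445,.62,.02):
        k=(abs(W[:,0]-x)<.01)&(abs(W[:,1]-(-.2468-.0328*(x-.531)))<.009)
        if k.sum()>20:o.append((round(x,3),int(k.sum()),np.percentile(W[k,2],60).round(4)))
    print(o); return im,d
E
python3 - <<'E'
from h import *
go([.600,-.2485,.230],-1.85); barz()
im,d=grab_frame("scene");save(im[200:330,120:300],"pics/s2.png",4)
E
```

```text
t 11.1 p [ 0.5995 -0.2487  0.2257] yaw -1.81 zax [ 0.0069  0.0013 -1.    ] F [0.2 0.1 0.8] gap -0.0 SHIFT [-0.0013  0.0005 -0.0107] TURN 0.0002
[(np.float64(0.485), 1451, np.float64(0.2314)), (np.float64(0.505), 1265, np.float64(0.2302)), (np.float64(0.525), 1083, np.float64(0.2291)), (np.float64(0.545), 945, np.float64(0.2279)), (np.float64(0.565), 820, np.float64(0.2267)), (np.float64(0.585), 1088, np.float64(0.2285))]
```

View pics/s2.png

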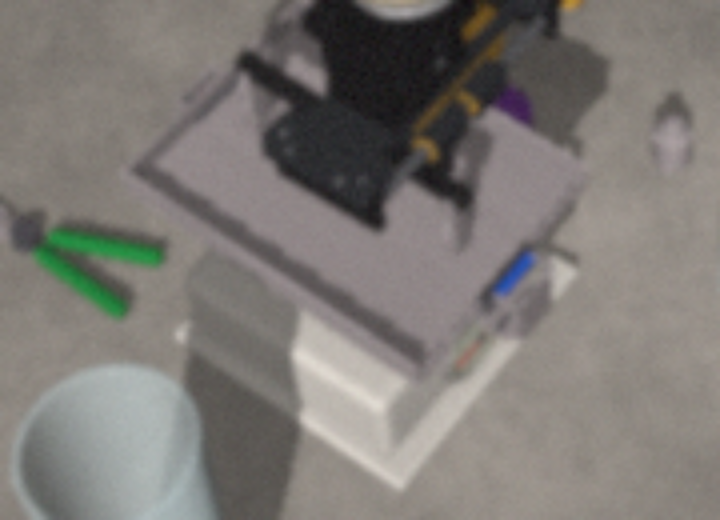

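Far end has snapped: the bar slopes down to +x by about 0.059, and the blue far roller at (515,275) sits over the lug. Next is the near end.

>>> drive_tool:
  steps:
    - [[0,0,-0.04,0,-1],[0.1,0,-0.06,0,-1],[0.22,0,-0.06,0,-1],[0.34,0,-0.05,0,-1],[0.34,0,-0.04,0,-1]]

```text
time: 11.82
ee_pos: [0.4604, -0.2452, 0.242]
tcp_rot: [0.055, 3.134, 0.003]
wrist_force: [0.3, -0.0, 0.5]
finger_gap: 0.007
```

```bash
python3 - <<'E'
from h import *
go([.461,-.2445,.228],-1.85)
E
```

```text
t 11.82 p [ 0.4604 -0.2452  0.242 ] yaw -2.01 zax [ 0.0076  0.002  -1.    ] F [ 0.3 -0.   0.5] gap 0.007 SHIFT [-0.0012  0.0017  0.0351] TURN -0.0009
```

>>> drive_tool:
  steps:
    - [[0,0.001,0.012,0,-1],[0,0.001,0.02,0,-1],[0,0.001,0.028,0,-1],[0,0.001,0.036,0,-1],[0,0.001,0.036,0,-1]]

```text
time: 12.45
ee_pos: [0.4611, -0.2452, 0.2282]
tcp_rot: [0.055, 3.133, 0.002]
wrist_force: [-1.9, 0.9, 6.4]
finger_gap: 0.006
```

>>> drive_tool:
  steps:
    - [[0,0,0.004,0,-1],[0,0,0.008,0,-1],[0,0,0.01,0,-1],[0,0,0.01,0,-1],[0,0,0.01,0,-1]]

```text
time: 13.08
ee_pos: [0.4611, -0.2458, 0.2253]
tcp_rot: [0.055, 3.134, 0.002]
wrist_force: [-3.9, 0.7, 10.1]
finger_gap: 0.007
```

>>> drive_tool:
  steps:
    - [[0,0,0.003,0,-1],[0,0,0.006,0,-1],[0,0,0.007,0,-1],[0,0,0.007,0,-1],[0,0,0.007,0,-1]]

```text
time: 13.7
ee_pos: [0.461, -0.2465, 0.2238]
tcp_rot: [0.055, 3.135, 0.001]
wrist_force: [-3.9, -0.4, 10.2]
finger_gap: 0.007
```

>>> drive_tool:
  steps:
    - [[0,0,0.004,0,-1],[0,0,0.007,0,-1],[0,0,0.008,0,-1],[0,0,0.008,0,-1],[0,0,0.008,0,-1]]

```text
time: 14.32
ee_pos: [0.4605, -0.2457, 0.221]
tcp_rot: [0.055, 3.137, 0.004]
wrist_force: [-1.9, 2.5, 5.6]
finger_gap: 0.006
```

```bash
python3 - <<'E'
from h import *
go([.461,-.2445,.220],-1.85);im,d=barz()
E
```

```text
t 14.32 p [ 0.4605 -0.2457  0.221 ] yaw -2.02 zax [ 0.0044  0.0027 -1.    ] F [-1.9  2.5  5.6] gap 0.006 SHIFT [-0.0011  0.003   0.0026] TURN -0.0009
[(np.float64(0.445), 1200, np.float64(0.2264)), (np.float64(0.505), 59, np.float64(0.2206)), (np.float64(0.525), 178, np.float64(0.2201))]
```

>>> drive_tool:
  steps:
    - [[0,0,-0.04,0,-1],[0,0.05,-0.15,0,-1],[0,0.15,-0.28,0,-1],[0,0.3,-0.33,0,-1],[0,0.42,-0.33,0,-1]]

```text
time: 15.0
ee_pos: [0.4673, -0.0761, 0.3553]
tcp_rot: [0.054, 3.132, 0.004]
wrist_force: [0.9, -0.2, -0.7]
finger_gap: 0.006
```

```bash
python3 - <<'E'
from h import *
go([.4505,-.0115,.2],0)
im,d=grab_frame("wrist");save(im,"pics/w3.png",1.3)
for n in ["top","scene"]:
    im,d=grab_frame(n);np.savez(n+"2.npz",im=im,d=d);W=world(n,d).reshape(-1,3)
    k=np.all((W>[.435,-.26,.215])&(W<[.63,-.23,.235]),axis=1);print(n,k.sum(),np.polyfit(W[k,0]-.531,W[k,2],1).round(4),np.percentile(W[k,2],[50,90]).round(4))
    C=im.reshape(-1,3).astype(int);b=(C[:,2]>C[:,0]+50)&(C[:,2]>C[:,1]+30)&np.all((W>[.3,-.4,.1])&(W<[.8,-.1,.2]),axis=1)
    for s in (W[:,0]<.53,W[:,0]>.53):
        q=b&s
        if q.sum():print("roller",q.sum(),W[q].mean(0).round(4))
save(np.load("scene2.npz")["im"][190:330,120:300],"pics/s3.png",4)
E
```

```text
t 15.0 p [ 0.4673 -0.0761  0.3553] yaw -1.96 zax [ 0.0091  0.0025 -1.    ] F [ 0.9 -0.2 -0.7] gap 0.006 SHIFT [0.051  0.1588 0.3883] TURN -0.0109
top 359 [-0.0079  0.2231] [0.2232 0.227 ]
roller 35 [ 0.4033 -0.2411  0.1608]
roller 30 [ 0.662  -0.2495  0.1565]
scene 415 [-0.0047  0.2231] [0.2235 0.2267]
roller 21 [ 0.4053 -0.2448  0.1662]
roller 40 [ 0.6607 -0.2497  0.1609]
```

View pics/s3.png

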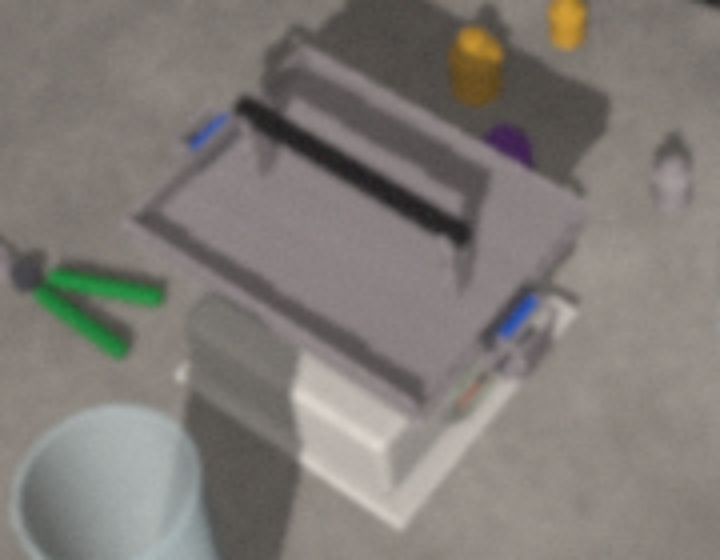

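```bash
python3 - <<'E'
from h import *
def fl(n,f,c,yaw,zf):
    z=np.load(f);W=world(n,z["d"]).reshape(-1,3);d=np.array([np.cos(yaw),np.sin(yaw)]);e=np.array([-d[1],d[0]])
    q=(W[:,:2]-c)@d;r=(W[:,:2]-c)@e
    k=(abs(q)<.10)&(abs(r)<.07)&(abs(W[:,2]-zf)<.01)&(abs(r)>.02)
    A=np.c_[q,r,np.ones_like(q)][k];s=np.linalg.lstsq(A,W[k,2],rcond=None)[0]
    print(f,k.sum(),s.round(4),"err",(np.std(W[k,2]-A@s)/np.sqrt(k.sum())/.06).round(4))
for n in ["top","scene"]:
    fl(n,n+".npz",[.547,.263],.033,.019)
    fl(n,n+"2.npz",[.531,-.245],-.033,.1526)
im,d=grab_frame("wrist");c=camera_params("wrist");W=world("wrist",d,c).reshape(-1,3)
q=W[:,0]-.531;r=W[:,1]+.245+.033*q
k=(abs(q)<.1)&(abs(r)<.07)&(abs(r)>.02)&(abs(W[:,2]-.1526)<.01);A=np.c_[q,r,np.ones_like(q)][k];print("wrist",k.sum(),np.linalg.lstsq(A,W[k,2],rcond=None)[0].round(4),q[k].min(),q[k].max())
E
```

```text
top.npz 1927 [0.0012 0.001  0.0188] err 0.0013
top2.npz 1925 [-0.0061 -0.0071  0.1522] err 0.0011
scene.npz 979 [-0.0001 -0.0001  0.02  ] err 0.0013
scene2.npz 2042 [-0.0077 -0.0061  0.1532] err 0.0007
wrist 7036 [-0.0053 -0.0071  0.153 ] -0.09999546933870185 0.07412977832145273
```

View pics/w3.png

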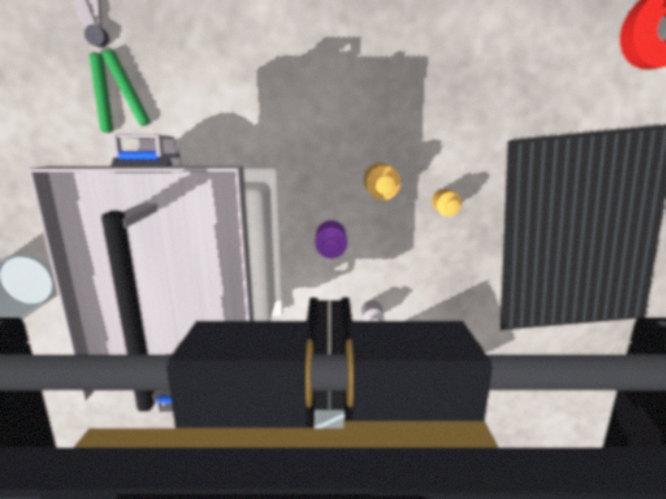

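```bash
python3 - <<'E'
from h import *
for n in ["top","scene"]:
    z=np.load(n+".npz");W=world(n,z["d"]).reshape(-1,3);C=z["im"].reshape(-1,3).astype(int)
    q=(W[:,0]-.531)-.0323*(W[:,1]+.2455);r=(W[:,1]+.2455)+.0323*(W[:,0]-.531)
    for nm,k in [("deck",(abs(W[:,2]-.123)<.006)&(abs(q)<.13)&(abs(r)<.08)),("housing",(abs(W[:,2]-.09)<.008)&(abs(q)<.1)&(abs(r)<.1))]:
        A=np.c_[q,r,np.ones_like(q)][k];s=np.linalg.lstsq(A,W[k,2],rcond=None)[0];print(n,nm,k.sum(),s.round(4))
    z2=np.load(n+"2.npz");W=world(n,z2["d"]).reshape(-1,3)
    q=(W[:,0]-.531)-.0323*(W[:,1]+.2455);r=(W[:,1]+.2455)+.0323*(W[:,0]-.531)
    k=(abs(abs(q)-.126)<.02)&(abs(r)<.02);C=z2["im"].reshape(-1,3).astype(int);b=k&(C[:,2]>C[:,0]+40)
    for s in (q<0,q>0): print("roller q,r,z",(b&s).sum(),np.median(q[b&s]).round(4),np.median(r[b&s]).round(4),np.median(W[b&s,2]).round(4))
E
```

```text
top deck 1420 [0.0024 0.0042 0.1226]
top housing 2176 [0.0031 0.0013 0.0892]
roller q,r,z 40 -0.1282 -0.0014 0.1605
roller q,r,z 35 0.1292 -0.0015 0.1621
scene deck 1582 [ 2.200e-03 -1.000e-04  1.233e-01]
scene housing 2593 [-0.006   0.004   0.0902]
roller q,r,z 24 -0.1275 -0.0021 0.1646
roller q,r,z 45 0.1304 -0.0006 0.1622
```

```bash
python3 - <<'E'
from h import *
go([.456,-.2435,.24],-1.85)
E
```

```text
t 15.2 p [ 0.4662 -0.0774  0.3531] yaw -1.85 zax [ 0.0042  0.0018 -1.    ] F [ 0.  -0.2 -0. ] gap 0.006 SHIFT [ 0.0133 -0.4164  0.2819] TURN -0.0
```

>>> drive_tool:
  steps:
    - [[0.005,-0.14,0.04,0,-1],[0.01,-0.28,0.09,0,-1],[0.0133,-0.4,0.16,0,-1],[0.0133,-0.4164,0.24,0,-1],[0.0133,-0.4164,0.278,0,-1]]

```text
time: 15.82
ee_pos: [0.4543, -0.2453, 0.2395]
tcp_rot: [0.058, 3.141, 0.003]
wrist_force: [0.7, 1.3, 0.1]
finger_gap: 0.004
```

```bash
python3 - <<'E'
from h import *
go([.456,-.2435,.217],-1.85)
E
```

```text
t 15.82 p [ 0.4543 -0.2453  0.2395] yaw -2.11 zax [ 6.0e-04  2.1e-03 -1.0e+00] F [0.7 1.3 0.1] gap 0.004 SHIFT [-0.0039  0.0046  0.0561] TURN -0.0014
```

>>> drive_tool:
  steps:
    - [[-0.003,0.004,0.02,0,-1],[-0.003,0.004,0.033,0,-1],[-0.003,0.004,0.042,0,-1],[-0.003,0.004,0.05,0,-1],[-0.003,0.004,0.053,0,-1]]

```text
time: 16.45
ee_pos: [0.4561, -0.2434, 0.2198]
tcp_rot: [0.057, 3.139, 0.004]
wrist_force: [-3.4, 1.0, 9.3]
finger_gap: 0.006
```

>>> drive_tool:
  steps:
    - [[0,0,0.004,0,-1],[0,0,0.008,0,-1],[0,0,0.01,0,-1],[0,0,0.01,0,-1],[0,0,0.01,0,-1]]

```text
time: 17.08
ee_pos: [0.4562, -0.2435, 0.2179]
tcp_rot: [0.056, 3.138, 0.004]
wrist_force: [-5.1, 1.7, 11.1]
finger_gap: 0.004
```

>>> drive_tool:
  steps:
    - [[0.004,0,0.004,0,-1],[0.008,0,0.008,0,-1],[0.01,-0.003,0.012,0,-1],[0.01,-0.003,0.014,0,-1],[0.01,-0.003,0.014,0,-1]]

```text
time: 17.7
ee_pos: [0.4548, -0.2437, 0.2154]
tcp_rot: [0.054, 3.132, 0.005]
wrist_force: [-0.2, 4.0, 14.4]
finger_gap: 0.002
```

>>> drive_tool:
  steps:
    - [[0,0.004,0.002,0,-1],[0,0.008,0.002,0,-1],[0,0.008,-0.01,0,-1],[0,0.008,-0.02,0,-1],[0,0.008,-0.06,0,-1]]

```text
time: 18.32
ee_pos: [0.4542, -0.2397, 0.2393]
tcp_rot: [0.053, 3.133, 0.007]
wrist_force: [0.1, -0.6, -0.4]
finger_gap: 0.005
```

>>> drive_tool:
  steps:
    - [[0,0.05,-0.1,0,-0.5],[0,0.15,-0.2,0,0],[0,0.3,-0.28,0,0.5],[0,0.4,-0.28,0,0.5],[0,0.52,-0.28,0,0.5]]

```text
time: 18.95
ee_pos: [0.4604, -0.0304, 0.3537]
tcp_rot: [0.052, 3.131, 0.008]
wrist_force: [0.0, 0.7, -0.1]
finger_gap: 0.489
```

```bash
cat >> h.py <<'E'
def floor():
    for n in ["top","scene"]:
        im,d=grab_frame(n);np.savez(n+"3.npz",im=im,d=d);W=world(n,d).reshape(-1,3)
        q=(W[:,0]-.531)-.0323*(W[:,1]+.2455);r=(W[:,1]+.2455)+.0323*(W[:,0]-.531)
        z=np.median(W[(abs(q)<.1)&(abs(r)<.07)&(abs(r)>.02),2])
        k=(abs(q)<.1)&(abs(r)<.07)&(abs(r)>.02)&(abs(W[:,2]-z)<.01)
        A=np.c_[q,r,np.ones_like(q)][k];print(n,k.sum(),np.linalg.lstsq(A,W[k,2],rcond=None)[0].round(4))
        C=im.reshape(-1,3).astype(int);b=(abs(abs(q)-.126)<.02)&(abs(r)<.02)&(C[:,2]>C[:,0]+40)
        for s in (q<0,q>0): print(" roller",(b&s).sum(),np.median(q[b&s]).round(4),np.median(r[b&s]).round(4),np.median(W[b&s,2]).round(4))
E
python3 - <<'E'
from h import *
floor()
go([.4505,-.011,.2],0)
E
```

```text
top 2348 [-0.     -0.0016  0.1519]
 roller 37 -0.1281 0.0014 0.1619
 roller 38 0.1288 -0.0026 0.1599
scene 2040 [-0.0018 -0.0006  0.1528]
 roller 22 -0.1271 -0.0033 0.1646
 roller 43 0.1295 -0.0007 0.1623
t 19.05 p [ 0.4604 -0.0259  0.3529] yaw -1.32 zax [ 0.0084  0.0069 -0.9999] F [ 0.6  0.6 -0.2] gap 0.579 SHIFT [0.0287 0.034  0.3824] TURN -0.0074
```

Tray is now level: floor slopes are at most 0.002 in both cameras, against 0.007 before. Next is the brass weight.

```bash
python3 - <<'E'
from h import *
from scipy.optimize import least_squares
s=manip.observe();c=camera_params("wrist");im,d=grab_frame("wrist")
W=world("wrist",d,c).reshape(-1,3);C=im.reshape(-1,3).astype(int)
k=(C[:,0]-C[:,2]>50)&(W[:,2]>.01)&(np.hypot(W[:,0]-.4505,W[:,1]+.011)<.04)
P=W[k]
def cyl(P,r,c0): return least_squares(lambda c:np.hypot(P[:,0]-c[0],P[:,1]-c[1])-r,c0,loss="soft_l1",f_scale=.002).x
side=P[(P[:,2]<.036)];t=P[(P[:,2]>.036)&(P[:,2]<.048)];kn=P[P[:,2]>.057]
print(k.sum(),len(side),len(t),len(kn),P[:,2].max().round(4))
print("side fit",cyl(side,.021,[.4505,-.011]).round(4),"knob top mean",kn.mean(0).round(4),"all range",P.min(0).round(4),P.max(0).round(4))
for n in ["top","scene"]:
    z=np.load(n+"3.npz")
    W=world(n,z["d"]).reshape(-1,3);Q=W[(np.hypot(W[:,0]-.4505,W[:,1]+.011)<.035)&(W[:,2]>.012)&(W[:,2]<.036)];kn=W[(np.hypot(W[:,0]-.4505,W[:,1]+.011)<.035)&(W[:,2]>.058)]
    print(n,len(Q),cyl(Q,.021,[.4505,-.011]).round(4),len(kn),kn.mean(0).round(4))
print(np.round(s["joint_pos"],3))
go([.4505,-.011,.12],88.15)
E
```

```text
5405 31 383 4988 0.4549
side fit [ 0.4522 -0.0104] knob top mean [ 0.4367 -0.0069  0.4373] all range [ 0.4241 -0.0485  0.0103] [0.4718 0.0269 0.4549]
top 0 [ 0.4505 -0.011 ] 1143 [ 0.4494 -0.0104  0.6939]
scene 65 [ 0.4504 -0.0091] 411 [ 0.4701 -0.0101  0.4931]
[-0.208  0.004  0.179  1.836 -0.008  1.293  1.521]
t 19.1 p [ 0.4603 -0.0293  0.3528] yaw -1.56 zax [ 0.0082  0.0049 -1.    ] F [-0.8 -1.8 -0.4] gap 0.627 SHIFT [0.0305 0.0419 0.5821] TURN -0.4984
```

>>> drive_tool:
  steps:
    - [[0.01,0.02,0.1,0.055,1],[0.02,0.04,0.2,0.11,1],[0.025,0.045,0.3,0.165,1],[0.028,0.045,0.4,0.22,1],[0.028,0.045,0.45,0.275,1]]

```text
time: 19.73
ee_pos: [0.4499, -0.0112, 0.1712]
tcp_rot: [1.363, 2.827, 0.009]
wrist_force: [-0.3, 0.6, -0.1]
finger_gap: 0.997
```

```bash
python3 - <<'E'
from h import *
go([.4515,-.0105,.12],-91.85)
E
```

```text
t 19.73 p [ 0.4499 -0.0112  0.1712] yaw -51.48 zax [ 0.0051  0.0041 -1.    ] F [-0.3  0.6 -0.1] gap 0.997 SHIFT [-0.0011  0.0035  0.128 ] TURN 0.2243
```

>>> drive_tool:
  steps:
    - [[0,0.002,0.03,0.055,1],[0,0.003,0.06,0.11,1],[0,0.0035,0.09,0.165,1],[0,0.0035,0.12,0.22,1],[0,0.0035,0.128,0.2243,1]]

```text
time: 20.35
ee_pos: [0.451, -0.011, 0.1197]
tcp_rot: [2.257, 2.185, 0.008]
wrist_force: [0.4, -0.3, 0.1]
finger_gap: 1.0
```

```bash
python3 - <<'E'
from h import *
go([.4515,-.0105,.018],-91.85)
c=camera_params("wrist");im,d=grab_frame("wrist");save(im,"pics/w4.png",1.3)
print(np.round(c["origin"],3))
W=world("wrist",d,c).reshape(-1,3);P=W[np.all((W>[.41,-.05,.035])&(W<[.49,.03,.072]),axis=1)]
for a,b in [(.035,.048),(.056,.07)]:
    Q=P[(P[:,2]>a)&(P[:,2]<b)];print(len(Q),Q.mean(0).round(4),np.percentile(Q,[2,98],axis=0).round(4).tolist())
E
```

```text
t 20.35 p [ 0.451  -0.011   0.1197] yaw -91.86 zax [ 0.0041  0.0034 -1.    ] F [ 0.4 -0.3  0.1] gap 1.0 SHIFT [5.000e-04 2.000e-04 2.543e-01] TURN -0.0
[0.454 0.071 0.282]
1278 [ 0.451  -0.0049  0.0433] [[0.432, -0.0282, 0.0373], [0.4699, 0.0105, 0.0462]]
587 [ 0.4508 -0.0087  0.0607] [[0.4412, -0.0191, 0.0576], [0.4603, 0.0007, 0.0624]]
```

View pics/w4.png

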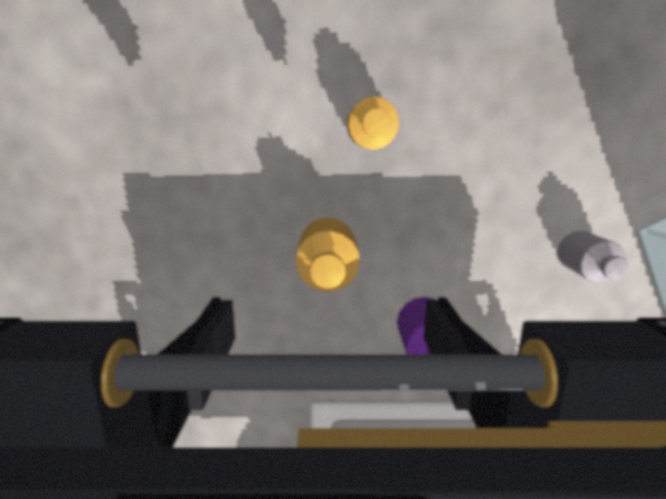

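Wrist view: the large brass weight is centred between the fingers at (327,260), and the purple one is clear at (420,320). I go down and grip.

>>> drive_tool:
  steps:
    - [[0.003,0,0.1,0,0.5],[0.003,0,0.2,0,0.4],[0.003,0,0.254,0,0.4],[0.003,0,0.254,0,0.2],[0.003,0,0.254,0,-1]]
  grip_force: 20

```text
time: 21.02
ee_pos: [0.4525, -0.0096, 0.0191]
tcp_rot: [2.255, 2.185, 0.011]
wrist_force: [0.1, -0.8, 0.2]
finger_gap: 0.57
```

>>> drive_tool:
  steps:
    - [[0,0,0,0,-1],[0,0,0,0,-1],[0,0,0,0,-1],[0,0,0,0,-1],[0,0,0,0,-1]]

```text
time: 21.65
ee_pos: [0.4528, -0.0095, 0.0197]
tcp_rot: [2.255, 2.185, 0.012]
wrist_force: [-2.1, 0.9, 6.1]
finger_gap: 0.471
```

```bash
python3 - <<'E'
from h import *
a=np.radians(-1.85);R=np.array([[np.cos(a),-np.sin(a)],[np.sin(a),np.cos(a)]])
t=np.array([.531,-.2452])+R@[0,.047];print(t.round(4))
go([t[0],t[1],.30],-91.85)
E
```

```text
[ 0.5325 -0.1982]
t 21.65 p [ 0.4528 -0.0095  0.0197] yaw -91.79 zax [ 0.0068  0.004  -1.    ] F [-2.1  0.9  6.1] gap 0.471 SHIFT [-0.4623  0.2185 -0.7013] TURN 0.0003
```

>>> drive_tool:
  steps:
    - [[0,0,-0.05,0,-1],[0,0,-0.18,0,-1],[-0.02,0.02,-0.32,0,-1],[-0.06,0.05,-0.46,0,-1],[-0.12,0.09,-0.58,0,-1]]

```text
time: 22.28
ee_pos: [0.4855, -0.0592, 0.2533]
tcp_rot: [2.252, 2.188, 0.013]
wrist_force: [1.6, 0.3, -4.9]
finger_gap: 0.472
```

```bash
python3 - <<'E'
from h import *
go([.5325,-.1982,.262],-91.85)
E
```

```text
t 22.27 p [ 0.4855 -0.0592  0.2533] yaw -91.67 zax [ 0.0072  0.0047 -1.    ] F [ 1.6  0.3 -4.9] gap 0.472 SHIFT [-0.3437  0.1278 -0.0226] TURN 0.001
```

>>> drive_tool:
  steps:
    - [[-0.1,0.04,-0.02,0.001,-1],[-0.22,0.09,-0.02,0.001,-1],[-0.32,0.12,-0.01,0.001,-1],[-0.344,0.128,0.03,0.001,-1],[-0.344,0.128,0.06,0.001,-1]]

```text
time: 22.9
ee_pos: [0.5318, -0.1979, 0.2268]
tcp_rot: [-2.257, -2.183, -0.011]
wrist_force: [-0.5, 0.4, -5.4]
finger_gap: 0.473
```

```bash
python3 - <<'E'
from h import *
go([.5325,-.1982,.175],-91.85)
im,d=grab_frame("scene");save(im[180:330,120:320],"pics/s4.png",4)
E
```

```text
t 22.9 p [ 0.5318 -0.1979  0.2268] yaw -91.91 zax [ 0.0042  0.0058 -1.    ] F [-0.5  0.4 -5.4] gap 0.473 SHIFT [-0.0015  0.0014  0.1296] TURN -0.0003
```

View pics/s4.png

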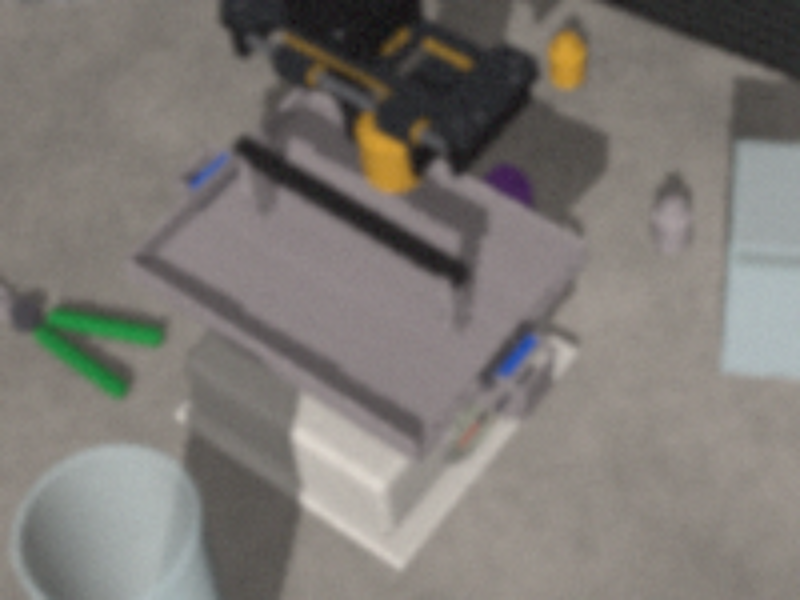

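>>> drive_tool:
  steps:
    - [[0,0.001,0.03,0,-1],[0,0.001,0.06,0,-1],[0,0.001,0.09,0,-1],[0,0.001,0.115,0,-1],[0,0.001,0.124,0,-1]]

```text
time: 23.58
ee_pos: [0.5311, -0.1957, 0.1749]
tcp_rot: [-2.252, -2.183, -0.008]
wrist_force: [0.2, 0.4, -4.6]
finger_gap: 0.472
```

>>> drive_tool:
  steps:
    - [[0,0,0.003,0,-1],[0,0,0.006,0,-1],[0,0,0.009,0,-1],[0,0,0.012,0,-1],[0,0,0.012,0,-1]]

```text
time: 24.2
ee_pos: [0.5314, -0.1958, 0.1705]
tcp_rot: [-2.253, -2.183, -0.009]
wrist_force: [-0.6, 0.0, -2.3]
finger_gap: 0.472
```

>>> drive_tool:
  steps:
    - [[0,0,0.002,0,-1],[0,0,0.004,0,-1],[0,0,0.005,0,-1],[0,0,0.005,0,-1],[0,0,0.005,0,-1]]

```text
time: 24.82
ee_pos: [0.5314, -0.1958, 0.1686]
tcp_rot: [-2.253, -2.183, -0.009]
wrist_force: [-1.1, 0.1, 0.4]
finger_gap: 0.474
```

>>> drive_tool:
  steps:
    - [[0,0,0,0,0.2],[0,0,0,0,0.4],[0,0,0,0,0.4],[0,0,0,0,0.4],[0,0,0,0,0.4]]

```text
time: 25.45
ee_pos: [0.5315, -0.1959, 0.1686]
tcp_rot: [-2.253, -2.183, -0.009]
wrist_force: [-0.2, -0.1, 0.7]
finger_gap: 0.694
```

```bash
python3 - <<'E'
from h import *
go([.5325,-.1982,.175],-91.85)
E
```

```text
t 25.45 p [ 0.5315 -0.1959  0.1686] yaw -91.8 zax [ 0.0013  0.0071 -1.    ] F [-0.2 -0.1  0.7] gap 0.694 SHIFT [-0.0057  0.0027 -0.016 ] TURN 0.0003
```

Weight released. I rise straight up, then move sideways away.

>>> drive_tool:
  steps:
    - [[0,0,-0.04,0,0.4],[0,0,-0.12,0,0.4],[0,0,-0.22,0,0.4],[0,0,-0.34,0,0.4],[0,0,-0.45,0,0.4]]

```text
time: 26.08
ee_pos: [0.5312, -0.1974, 0.3517]
tcp_rot: [-2.255, -2.184, -0.011]
wrist_force: [0.4, 0.1, -0.5]
finger_gap: 0.7
```

>>> drive_tool:
  steps:
    - [[0.1,0,0,0,0.4],[0.25,0,0,0,0.4],[0.4,0,0,0,0.4],[0.55,0,0,0,0.4],[0.65,0,0,0,0.4]]

```text
time: 26.7
ee_pos: [0.5392, 0.0656, 0.3548]
tcp_rot: [-2.252, -2.188, -0.014]
wrist_force: [0.3, -0.3, 0.6]
finger_gap: 0.702
```

```bash
python3 - <<'E'
from h import *
floor();go([.53,0,.3])
im=np.load("scene3.npz")["im"];save(im[180:330,120:320],"pics/s5.png",4)
W=world("scene",np.load("scene3.npz")["d"]).reshape(-1,3);k=np.all((W>[.5,-.24,.16])&(W<[.57,-.16,.23]),axis=1);print(W[k,2].max(),W[k&(W[:,2]>.2)].mean(0).round(4))
E
```

```text
top 2131 [-0.0005  0.0016  0.1488]
 roller 39 -0.1274 0.0003 0.1568
 roller 39 0.1278 0.0013 0.1584
scene 1886 [-0.0021  0.0016  0.1498]
 roller 23 -0.1263 -0.0031 0.162
 roller 44 0.1295 0.0005 0.1591
t 26.8 p [0.5392 0.0686 0.3544] yaw -91.28 zax [ 0.0043  0.0092 -0.9999] F [ 0.  -0.1  0.1] gap 0.702 SHIFT [-0.1732 -0.0196  0.1342] TURN 0.0
0.22015387497771877 [ 0.5319 -0.2002  0.21  ]
```

View pics/s5.png

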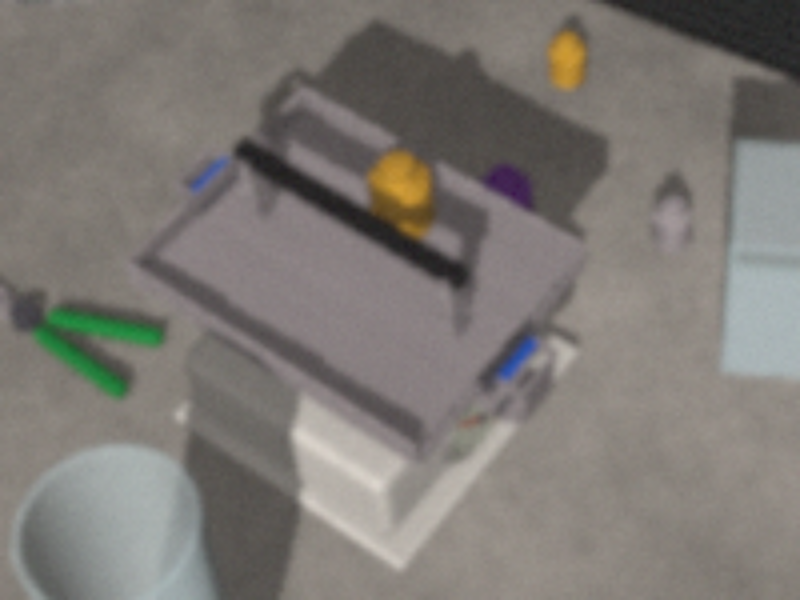

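The weight stands upright at (402,195) on the tray, both rollers lie over the lugs, and the tray is level. I hand the job in.

```bash
python3 -c "
from h import *
print(manip.hand_in())"
```

```text
the job is handed in; nothing more can be done
None
```

The tray is back on the scale with its low end at the single ball and both catches snapped. The large brass weight stands upright on it, on the +y side of the handle. I handed the job in at about 27 s.

- **Seating the tray:** I set the tray on the rollers, let go, and pressed the handle bar near each end with the fingers shut. After the first press the near end still sat about 1 mm high: the tray floor sloped about 0.007 in the depth images. I pressed that end again.
- **Dial:** The highest press I read was 14.4 N, about 20 N total load with the tray. The end mark is about 30 N. I read forces only at the end of each move.
- **Last checks:** The tray floor slopes no more than about 0.002 in both cameras, which is within their noise. Both blue rollers lie over the tray's lugs. The floor sank about 3.1 mm when the weight went on, which matches its 0.5 kg. The weight's measured top matches its height standing upright. In the last picture it looks upright and the robot is clear of everything.
- **Disagreement:** The two cameras' positions for the tray handle and scale differed by 1–4 mm, so I used a value in between. I inferred that the catches had snapped from the force drops, the tray's tilt and the pictures, because the catch joints are not in the robot's readings.

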